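Lay the slide box flat and push it home

TASK

The brown slide box has been left standing on its hinged back. Push it over towards the robot so that it lies flat on its bottom, lid up, then push it along the table until its hinged back is flush against the front of the pipette-tip box, roughly centred on it. Only push it, never lift it off the table, and leave the bottles and the vial where they stand.

Things in the scene. Friction and masses are not known exactly. Their poses are not given: they have to be found in the camera images.
- slide_case: Slide box: closed brown wooden box with metal clasp, rigid (lid shut), loose, about 0.2 kg. Lying flat: 85 (own x) x 100 (y) x 39 mm high (z). Origin: centre of its underside. Own z points out through the lid; the clasp side is at own x = -43 mm, the hinged back at +42.5 mm. It starts standing on its back, clasp side up, 85 mm tall, 39 mm thick, own z level: lid facing the tip box, bottom facing the robot.
- case_back (a point): Middle of the slide box's hinged back face, 20 mm above its underside when it lies flat; axes as the slide box.
- case_back_edge (a point): Middle of the slide box's edge between bottom and hinged back, on the table from start to end. Pushing the upper part of the lid (above about 50 mm) towards the robot tips the box about this edge until it drops flat by itself; a low push only slides it. Between lid and tip box about 55 mm or more is free at the start (at its middle).
- tip_rack: The pipette-tip box: low pink box with a clear closed lid, 84 (x) x 122 (y) x 56 mm (z), fixed to the table, beyond the slide box as seen from the robot. Origin: centre of its underside. Its front, a 122 mm long upright face, is at own x = -42 mm and looks along own -x, towards the robot.
- tip_box_front (a point): Point at the middle of the tip box's front face, 20 mm above the table; axes as those of the tip box.
- dropper: Bystander: brown dropper bottle with black rubber bulb, 34 mm across, 102 mm tall, standing loose. Origin: centre of its underside. Left of it stands a fixed microscope, 0.43 m tall, its base covering about x 0.50 to 0.81, y -0.07 to 0.22: keep the arm clear of it.
- vial: Bystander: small clear vial with white cap, 27 mm across, 64 mm tall, standing loose. Origin: centre of its underside.
- reagent: Bystander: small reagent bottle with blue cap, 46 mm across, 87 mm tall, standing loose. Origin: centre of its underside.
There are look-alikes about, which are no part of the job. There is more than one size of the tip_rack; the one meant has the size given above.

How it is judged:
By the outcome, as a careful person would: the job done as asked, in the order asked, and still so for the second after the job is handed in, with the robot touching nothing.
It also fails if it takes over 48 s, if anything falls off the work surface, if the arm or the gripper's body presses on something with over 40 N, if the wrist force passes 120 N, or if a joint passes its speed limit or range.

ROBOT

A 6-joint arm with a two-finger parallel gripper is mounted at the origin on a cart in front of the work surface, level with it; the furniture and walls round the work are solid. World frame = base frame: x ahead of the robot, y to its left, z up, the work surface at z = 0. Lengths are in m, angles in rad, forces in N, time in s.
With the tool pointing down it reaches from about 0.275 to 0.825 m from the base axis. Payload 4.9 kg.
Tool frame: the origin (TCP) lies midway between the tips of the shut fingers; the grasp point (between the pads) lies 19 mm behind it (grip_point_offset is the distance from the TCP to the grasp point, in m); z points along the fingers, y is the line along which they close (so a half turn about z gives the same grasp; the last joint's range is limited). The gripper opens to 85 mm and grips with 20 to 120 N. Pads are 22 mm wide; open, the fingers measure 114 mm over their backs; the gripper's body (76 mm by 85 mm) begins 54 mm behind the grasp point. The pads swing forward as they close: fully open they stand 13 mm farther back than shut.
Start: joints at [1.051, 0.326, -0.193, 1.052, 0, 1.437], TCP at [0.207, 0.51, 0.231] pointing down, gripper open.
Joint ranges: [-2.65, 2.65], [-0.97, 1.79], [-1.3, 1.35], [-1.93, 2.1], [-1.47, 1.37], [-3.14, 3.14]. Speed limits (rad/s): [2.57, 2.57, 3.14, 3.14, 3.14, 3.14].

INTERFACE

Orientations are given as a rotation vector (axis times angle).
In Python, from cell import * gives the robot as it stands. Calls block until the motion is done:
- movep(position, orientation): joint-space move of the TCP to a pose.
- move_l(position, velocity=0.15, rot=None, until_force=None): straight line of the TCP; rot=None keeps the orientation; velocity is the mean speed in m/s. With until_force (N) it stops when the force on the tool has changed by that much, and returns True; else False.
- set_joints(angles): joint-space move.
- let_go() and grab(newtons=None): open the fingers fully, or close them until they stop; newtons is the grip in N (None keeps the last).
- sleep(seconds).
- ik(position, orientation): joint angles nearest the present ones, or None.
- get_state(): the state.
- grab_frame(name): name is "scene" or "top" or "wrist"; returns a dict with "img" (420x560x3 uint8, red, green, blue), "fx", "fy", "cx", "cy" (pixels), "cam_to_world" (4x4, takes a point from camera to world coordinates); the wrist camera has in their place "T_tool_cam" (4x4, takes a point from camera to tool coordinates, whose origin is the TCP and whose axes are the flange's). Camera axes: x right, y down, z forward; pixel columns grow to the right and rows downward; lengths in m; the calibration is good to about 2 mm. A picture is of the moment at which its call begins: read the wrist's pose just before it. There is no depth.
A pose or a line that the arm cannot do raises MotionError and nothing moves.
- sign_off(): hands the job in; it is judged then, once.
Trained networks look in the newest picture that a camera, given by its name, has taken for a name from the list of things; names that differ only in an ending like _2 or _b are one class to them, and where a whole thing is asked for, a point or a joint stands for the part that bears it (a point fixed in the world has none). Each returns a list of dicts, best first, with "score" (0 to 1); they miss things now and then, are a little off and sometimes report something else, mostly with a low value. They report only what shows in the picture. A call takes as long as a camera call. They do not tell look-alikes from the thing itself.
- spot_in(camera, name): "centre" ([column, row] in pixels, amid what is visible of it).
- silhouettes(camera, name): "mask" (420x560 bool, what is visible of it) and "centre" ([column, row] in pixels, amid what is visible of it).
- tip_of(camera, name): "centre" ([column, row] in pixels: a listed point, or the origin of a listed thing).
The state is a dict: "clock": time; "q": joint angles; "joint_velocities": joint speeds; "tau": joint torques, N m; "position": TCP position; "eef_rot": TCP orientation; "contact_force": force on the tool from outside, world axes, zero at the start; "wrist_torque": the same for the moment, N m; "finger_gap": opening from 0.0 (shut) to 1.0 (fully open); "grasp_force": force on a finger pad.
Only numpy, scipy, OpenCV 4.12 (cv2) and the standard library are available. Lean on these libraries where they do the work, as an engineer would, in place of code of your own. Each camera call takes 0.05 s, during which the arm holds its last target. There are 200 camera calls.

## Working session

There is one attempt and no reset: what is moved stays moved. The work goes in short steps, each a Python script; the robot and the scene stay as the last script left them, time stands still between calls to the robot, and variables do not carry over. Pictures are saved under pics/ and viewed, at most 10 in all, crops included, and the job is handed in when it is done.

```bash
ls; mkdir -p pics; cat > h.py <<'E'
from cell import *
import numpy as np, cv2
def pic(cam,name):
    f=grab_frame(cam); cv2.imwrite(f'pics/{name}.png',f['img'][:,:,::-1]); return f
def ray(f,px,z,T=None):
    T=np.array(f['cam_to_world']) if T is None else T
    d=T[:3,:3]@np.array([(px[0]-f['cx'])/f['fx'],(px[1]-f['cy'])/f['fy'],1]); o=T[:3,3]
    return o+d*(z-o[2])/d[2]
def proj(f,p):
    T=np.linalg.inv(np.array(f['cam_to_world'])); c=T[:3,:3]@np.array(p)+T[:3,3]
    return np.array([f['fx']*c[0]/c[2]+f['cx'],f['fy']*c[1]/c[2]+f['cy']])
E
python3 - <<'E'
from h import *
np.set_printoptions(precision=3,suppress=True)
for cam in ('top','scene'):
    f=pic(cam,cam+'1'); print(cam,np.array(f['cam_to_world'])[:3,3])
    for n,z in (('slide_case',.043),('tip_rack',.028),('dropper',.05),('vial',.032),('reagent',.043)):
        for r in silhouettes(cam,n): 
            print(n,round(r['score'],2),np.round(r['centre']),int(r['mask'].sum()),ray(f,r['centre'],z))
    for n,z in (('case_back_edge',0),('case_back',0),('tip_box_front',.02),('tip_rack',0),('slide_case',.043),('dropper',0),('vial',0),('reagent',0)):
        for r in tip_of(cam,n): print(' tip',n,round(r['score'],2),np.round(r['centre']),ray(f,r['centre'],z))
s=get_state();print(s['clock'],s['position'],s['eef_rot'])
a=cv2.imread('pics/top1.png');b=cv2.imread('pics/scene1.png')
E
```

```text
pics
top [ 0.368 -0.218  0.899]
slide_case 0.78 [251. 237.] 1551 [ 0.478 -0.165  0.043]
tip_rack 0.59 [281. 168.] 3216 [ 0.612 -0.218  0.028]
tip_rack 0.59 [351. 271.] 1665 [ 0.418 -0.349  0.028]
dropper 0.73 [225. 170.] 384 [ 0.602 -0.115  0.05 ]
vial 0.47 [338. 203.] 211 [ 0.544 -0.325  0.032]
reagent 0.63 [330. 173.] 574 [ 0.6   -0.31   0.043]
 tip case_back_edge 0.66 [250. 251.] [ 0.456 -0.161  0.   ]
 tip case_back_edge 0.29 [283. 176.] [ 0.604 -0.222  0.   ]
 tip case_back 0.9 [254. 238.] [ 0.48  -0.167  0.   ]
 tip tip_box_front 0.7 [350. 286.] [ 0.39  -0.347  0.02 ]
 tip tip_box_front 0.65 [279. 191.] [ 0.57  -0.215  0.02 ]
 tip tip_rack 0.95 [282. 173.] [ 0.611 -0.22   0.   ]
 tip tip_rack 0.73 [351. 273.] [ 0.415 -0.353  0.   ]
 tip slide_case 0.77 [254. 248.] [ 0.458 -0.17   0.043]
 tip slide_case 0.22 [255. 240.] [ 0.473 -0.172  0.043]
 tip dropper 0.92 [231. 174.] [ 0.607 -0.119  0.   ]
 tip vial 0.79 [337. 206.] [ 0.545 -0.328  0.   ]
 tip reagent 0.85 [331. 174.] [ 0.609 -0.316  0.   ]
scene [ 0.157 -0.655  0.715]
slide_case 0.77 [238. 211.] 1668 [ 0.478 -0.166  0.043]
[... 326 characters left out ...]
ack_edge 0.57 [236. 232.] [ 0.455 -0.18   0.   ]
 tip case_back_edge 0.25 [273. 187.] [ 0.611 -0.132 -0.   ]
 tip case_back 0.81 [240. 227.] [ 0.473 -0.175  0.   ]
 tip tip_box_front 0.8 [283. 208.] [ 0.571 -0.214  0.02 ]
 tip tip_box_front 0.79 [262. 295.] [ 0.388 -0.35   0.02 ]
 tip tip_rack 0.98 [274. 291.] [ 0.419 -0.349  0.   ]
 tip tip_rack 0.92 [293. 204.] [ 0.61  -0.207  0.   ]
 tip slide_case 0.63 [309. 251.] [ 0.517 -0.35   0.043]
 tip slide_case 0.59 [233. 221.] [ 0.452 -0.181  0.043]
 tip dropper 0.84 [270. 186.] [ 0.607 -0.125  0.   ]
 tip vial 0.88 [309. 247.] [ 0.547 -0.322  0.   ]
 tip reagent 0.82 [329. 230.] [ 0.613 -0.319  0.   ]
1.4 [0.207 0.51  0.231] [0.602 3.083 0.   ]
```

```bash
python3 - <<'E'
import cv2,numpy as np
a=cv2.imread('pics/top1.png')[130:310,190:390];b=cv2.imread('pics/scene1.png')[130:310,190:390]
cv2.imwrite('pics/c1.png',np.hstack([cv2.resize(x,(400*1,360),interpolation=cv2.INTER_CUBIC) for x in(a,b)]))
E
```

```text
(no output)
```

View pics/c1.png

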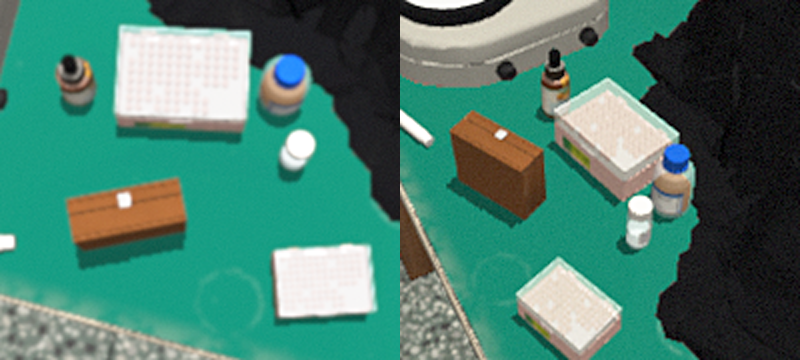

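View pics/top1.png

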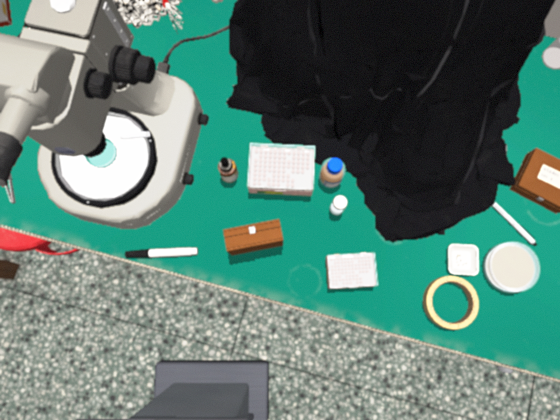

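The big tip box is at top (281,168), in front of which stands the slide box (252,237). Look-alikes are the small tip box (351,271) and the brown box at far right (545,180). The dropper is at (227,168), the reagent bottle at (332,172) and the vial at (338,205). I choose the big tip box because it has the 122 mm face and lies beyond the slide box; the close crop confirms this. Next I fit poses by silhouette.

```bash
cat >> h.py <<'E'
from scipy.optimize import minimize
def fit(obs,dims,x0,zlo=0):
    """obs: list of (frame,mask); box footprint dims (dx,dy,h); returns x,y,yaw of footprint centre, mean IoU"""
    dx,dy,h=dims; S=4
    c=np.array([[i*dx/2,j*dy/2,k*h] for i in(-1,1) for j in(-1,1) for k in(0,1)])
    M=[(f,cv2.resize(m.astype(np.uint8),None,fx=S,fy=S,interpolation=cv2.INTER_NEAREST)) for f,m in obs]
    def cost(p):
        R=np.array([[np.cos(p[2]),-np.sin(p[2]),0],[np.sin(p[2]),np.cos(p[2]),0],[0,0,1]])
        w=c@R.T+[p[0],p[1],zlo]; t=0
        for f,m in M:
            u=np.array([proj(f,q) for q in w]); im=np.zeros_like(m)
            cv2.fillConvexPoly(im,cv2.convexHull(np.round((u+.5)*S-.5).astype(np.int32)),1)
            t+=(im&m).sum()/(im|m).sum()
        return -t/len(M)
    best=min((minimize(cost,[x0[0],x0[1],x0[2]+d],method='Nelder-Mead',options=dict(initial_simplex=np.array([[x0[0],x0[1],x0[2]+d]]*4)+np.vstack([np.zeros(3),np.diag([.012,.012,.1])]),xatol=1e-4,fatol=1e-4)) for d in(-.1,.1)),key=lambda r:r.fun)
    return best.x,-best.fun
def mask(cam,name,f,xy,z):
    u=proj(f,[*xy,z]); r=silhouettes(cam,name)
    r=[q for q in r if np.linalg.norm(q['centre']-u)<30]
    return r[0]['mask'] if r else None
E
python3 - <<'E'
from h import *
np.set_printoptions(precision=4,suppress=True)
C=[];R=[]
for cam in('top','scene'):
    f=grab_frame(cam)
    m=mask(cam,'slide_case',f,(.478,-.165),.043); 
    if m is not None: C.append((f,m))
    m=mask(cam,'tip_rack',f,(.61,-.218),.028)
    if m is not None: R.append((f,m))
    if cam=='top':
        for px in((0,228),(200,282),(250,293),(300,307)): print('edge',ray(f,px,0))
for k,o,d,x in(('case',C,(.039,.1,.085),(.478,-.165,.1)),('rack',R,(.084,.122,.056),(.61,-.218,0))):
    for q in(o,o[:1],o[1:]): print(k,len(q),*fit(q,d,x))
E
```

```text
edge [0.4982 0.3203 0.    ]
edge [ 0.3973 -0.0667  0.    ]
edge [ 0.3772 -0.1612  0.    ]
edge [ 0.3518 -0.2551  0.    ]
case 2 [ 0.4766 -0.17    0.1932] 0.9661866384862698
case 1 [ 0.4769 -0.1701  0.1861] 0.9642524090767796
case 1 [ 0.4761 -0.1704  0.1966] 0.9718455241146111
rack 2 [ 0.6101 -0.218  -0.0552] 0.9214217259560686
rack 1 [ 0.61   -0.2183 -0.0447] 0.9717122691317316
rack 1 [ 0.6097 -0.2177 -0.0871] 0.8749934661021379
```

```bash
cat >> h.py <<'E'
from scipy.spatial.transform import Rotation as Ro
def down(phi,flip=0):
    x=np.array([np.cos(phi),np.sin(phi),0])*(-1 if flip else 1); z=np.array([0,0,-1.]); y=np.cross(z,x)
    return Ro.from_matrix(np.c_[x,y,z]).as_rotvec()
E
python3 - <<'E'
from h import *
np.set_printoptions(precision=3,suppress=True)
phi=.193; n=np.array([np.cos(phi),np.sin(phi),0]); c=np.array([.4766,-.170,0])
P=lambda o,z:c+n*o+[0,0,z]
for fl in(0,1): print(fl,ik(P(.054,.068),down(phi,fl)),ik([.33,-.19,.25],down(phi,fl)))
q=[ik(P(.054,.068),down(phi,fl)) for fl in(0,1)]
fl=int(abs(q[1][5])<abs(q[0][5])); r=down(phi,fl); print('flip',fl)
grab(20)
a=ik([.14,.34,.25],down(1.18,fl)); print(a)
set_joints(a)
movep([.33,-.19,.25],r)
movep(P(.054,.16),r)
move_l(P(.054,.068),.1)
s=get_state(); print(s['clock'],s['position'],s['contact_force'],s['finger_gap'])
pic('scene','s2')
E
```

```text
0 [-0.426  0.494 -0.397  0.68  -0.     2.522] [-0.717 -0.007 -0.548  1.03  -0.     2.232]
1 [-0.426  0.494 -0.397  0.68  -0.    -0.619] [-0.717 -0.007 -0.548  1.03  -0.    -0.91 ]
flip 1
[ 0.979 -0.033 -0.573  1.031  0.    -0.201]
7.8917 [ 0.53  -0.16   0.069] [ 0.746 -0.791 -0.122] -0.0031191441282383712
```

View pics/s2.png

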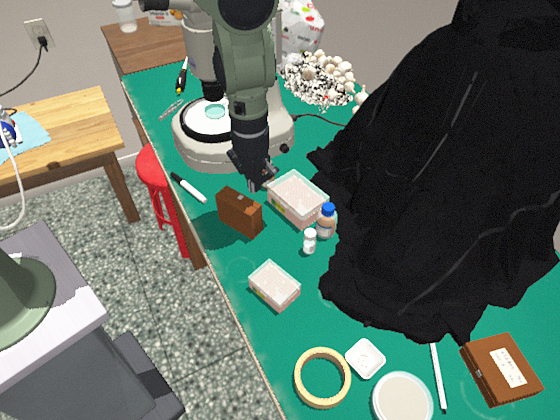

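The closed fingers, at (268,182), are between the slide box (240,212) and the tip box (297,198), clear of everything. Next I tip the box.

```bash
python3 - <<'E'
from h import *
np.set_printoptions(precision=3,suppress=True)
phi=.193; n=np.array([np.cos(phi),np.sin(phi),0]); c=np.array([.4766,-.170,0])
P=lambda o,z:c+n*o+[0,0,z]
move_l(P(.034,.068),.1)
for o in(.012,-.004,-.016):
    move_l(P(o,.068),.05); s=get_state(); print(o,s['clock'],s['contact_force'])
sleep(.3)
C=[]
f=pic('scene','s3'); m=[r for r in silhouettes('scene','slide_case')]
for r in m: print(r['score'],r['centre'],r['mask'].sum(), ray(f,r['centre'],.02))
E
```

```text
0.012 8.8833 [0.842 0.536 0.615]
-0.004 9.35 [-0.569 -0.111 -0.215]
-0.016 9.7417 [ 0.612 -0.551  0.216]
0.87 [222.3, 238.3] 1976 [ 0.415 -0.187  0.02 ]
0.28 [266.5, 173.3] 338 [ 0.619 -0.1    0.02 ]
```

View pics/s3.png

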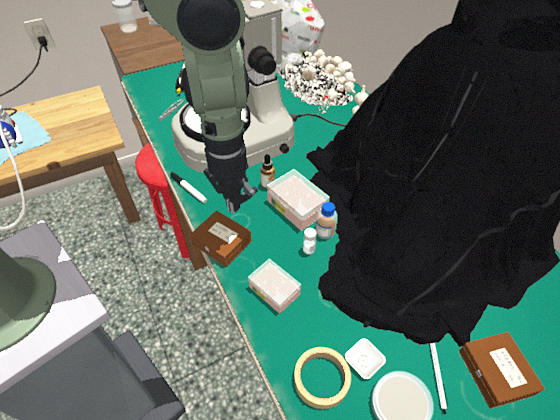

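The box lies flat with its lid up at (222,238), overhanging the table edge slightly. The bystanders have not moved. I back off and measure it.

```bash
python3 - <<'E'
from h import *
np.set_printoptions(precision=4,suppress=True)
p=np.array(get_state()['position'])
move_l(p+[0,0,.1],.25)
movep([.29,-.21,.17],down(.19,1)); let_go()
s=get_state(); print(s['clock'],s['position'],s['finger_gap'])
C=[]
for cam in('top','scene'):
    f=grab_frame(cam); m=mask(cam,'slide_case',f,(.415,-.185),.02)
    if m is not None: C.append((f,m)); print(cam,m.sum())
for q in (C,C[:1],C[1:]): 
    if q: print(*fit(q,(.0855,.1,.039),(.415,-.187,.19)))
E
```

```text
12.2083 [ 0.29 -0.21  0.17] 0.9984920142257429
top 2558
scene 2060
[ 0.4132 -0.1821  0.1834] 0.9569032981602204
[ 0.4134 -0.1818  0.1888] 0.954746887383057
[ 0.4121 -0.1832  0.1934] 0.9657954178767344
```

```bash
cat >> h.py <<'E'
def tool(b,o,z):
    c,s=np.cos(b[2]),np.sin(b[2]); return [b[0]+c*o[0]-s*o[1],b[1]+s*o[0]+c*o[1],z]
def measure(xy,y0):
    C=[]
    for cam in('top','scene'):
        f=grab_frame(cam); m=mask(cam,'slide_case',f,xy,.02)
        if m is not None: C.append((f,m))
    return [fit(q,(.0855,.1,.039),(*xy,y0)) for q in([C]+[[c] for c in C])]
E
python3 - <<'E'
from h import *
np.set_printoptions(precision=4,suppress=True)
A=np.array([.413,-.1825,.19]); B=np.array([.414,-.209,-.05])
grab(20)
o=(.011,.09)
movep(tool(A,o,.1),down(A[2],1)); move_l(tool(A,o,.012),.15)
move_l(tool(A,(.011,.068),.012),.1)
for t in(.34,.67,1):
    b=A+t*(B-A); move_l(tool(b,(.011,.0645),.012),.05,rot=down(b[2],1)); s=get_state(); print(s['clock'],s['contact_force'])
move_l(tool(B,(.011,.09),.012),.15); move_l(tool(B,(.011,.09),.12),.3)
movep([.29,-.21,.12],down(-.05,1)); let_go()
print(get_state()['clock'],measure(B[:2],0))
E
```

```text
15.4583 [ 0.2146 -0.7601 -0.6867]
15.825 [-0.4282 -0.7679 -0.3886]
16.2 [-0.3748 -0.1299 -0.0867]
18.5083 [(array([ 0.4163, -0.2097, -0.0392]), np.float64(0.9668246443778288)), (array([ 0.4165, -0.2092, -0.0428]), np.float64(0.9736527227083969)), (array([ 0.416 , -0.2108, -0.0385]), np.float64(0.9689428456081666))]
```

The side push worked. Now the straight push with open fingers.

```bash
python3 - <<'E'
from h import *
np.set_printoptions(precision=4,suppress=True)
A=np.array([.4163,-.2097,-.04]); B=np.array([.5176,-.2140,-.05]); E=np.array([.540,-.2148,-.05])
r=down(-.04,1)
movep(tool(A,(-.08,0),.08),r); move_l(tool(A,(-.08,0),.004),.15)
move_l(tool(A,(-.056,0),.004),.1)
move_l(tool(B,(-.054,0),.004),.08,rot=down(-.05,1)); s=get_state(); print(s['clock'],s['position'],s['contact_force'])
h=move_l(tool(E,(-.054,0),.004),.02,until_force=8); s=get_state(); print(h,s['clock'],s['position'],s['contact_force'])
f=pic('top','t4')
cv2.imwrite('pics/t4c.png',cv2.resize(f['img'][130:310,190:390,::-1],(800,720)[0:2],interpolation=cv2.INTER_CUBIC)[:600])
E
```

```text
21.5583 [ 0.4638 -0.2114  0.0042] [ 0.9695 -0.4898  1.0856]
True 22.1667 [ 0.4715 -0.2112  0.0034] [ 0.5098 -0.4077 -0.6543]
```

View pics/t4c.png

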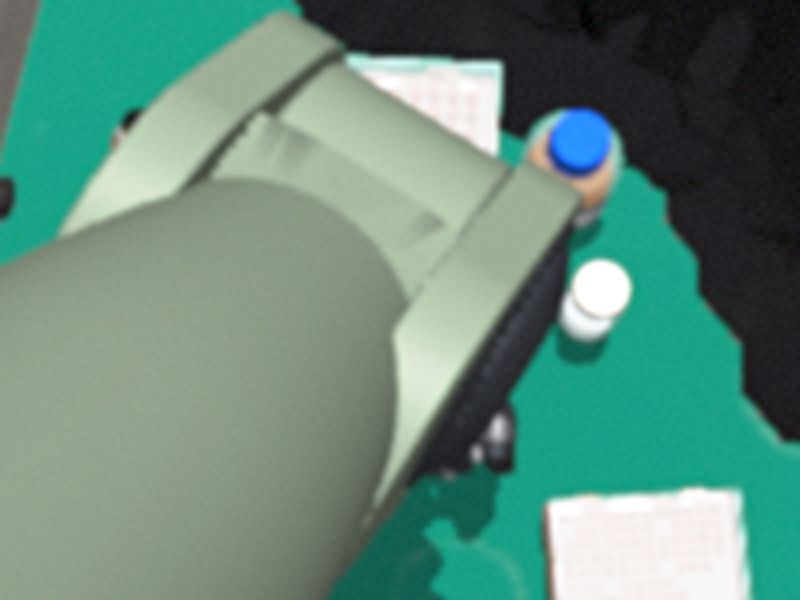

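The arm hides the box in this view, but the stop came where contact was predicted (box centre x about 0.5255). I press once more a little harder, back off and look.

```bash
python3 - <<'E'
from h import *
np.set_printoptions(precision=4,suppress=True)
p=np.array(get_state()['position']); p[2]=.004
h=move_l(p+[.012,-.0006,0],.02,until_force=18); s=get_state(); print(h,s['position'],s['contact_force'])
p=np.array(s['position']); move_l(p+[-.04,.002,0.001],.1); move_l(p+[-.04,.002,.1],.25); movep([.29,-.19,.15],down(-.05,1))
print(get_state()['clock'],measure((.5256,-.214),-.05))
a=pic('top','t5')['img'];
R=mask('top','tip_rack',grab_frame('top'),(.61,-.218),.028)
b=pic('scene','s5')['img']
cv2.imwrite('pics/c5.png',np.hstack([cv2.resize(x[120:270,200:350,::-1],(400,400),interpolation=cv2.INTER_CUBIC) for x in(a,b)]))
f=grab_frame('top')
for n in('dropper','vial','reagent'): print(n,ray(f,tip_of('top',n)[0]['centre'],0))
if R is not None: print('rack',fit([(f,R)],(.084,.122,.056),(.61,-.218,0)))
E
```

```text
True [ 0.4713 -0.2106  0.0028] [-0.4204  0.2814 -0.1973]
24.3667 [(array([ 0.5245, -0.2145, -0.0534]), np.float64(0.9635194055719064)), (array([ 0.5248, -0.2138, -0.0482]), np.float64(0.9655106019398783)), (array([ 0.5241, -0.2158, -0.0572]), np.float64(0.9731792130851954))]
dropper [ 0.6114 -0.1149  0.    ]
vial [ 0.5451 -0.329   0.    ]
reagent [ 0.6052 -0.3131  0.    ]
rack (array([ 0.61  , -0.2183, -0.0454]), np.float64(0.9235647216002107))
```

View pics/c5.png

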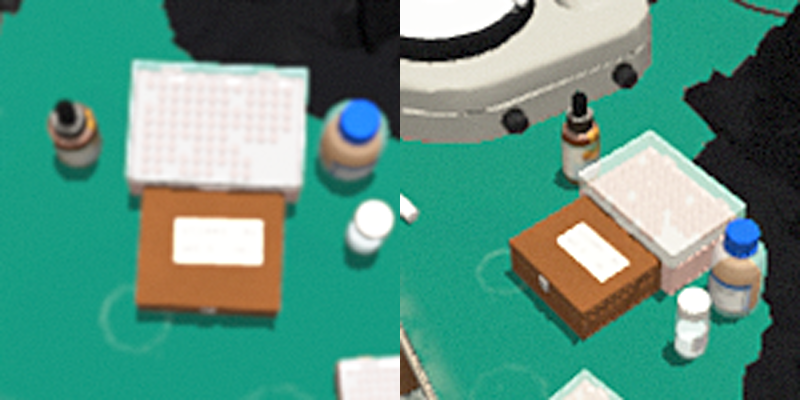

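The box lies flat with its lid up. Its back, at about (212,190) in the crop, is flush with the tip box front, parallel and centred. The bystanders are where they were.

```bash
python3 -c "
from cell import *
print(sign_off())"
```

```text
the job is handed in; nothing more can be done
None
```

The slide box was pushed over onto its bottom with the lid up, then pushed until its hinged back was flush against the front of the large tip box and centred to within a few millimetres; the bottles and vial were not moved, and the job is handed in at about 25 s.

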